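# Pour the beads low into the shallow dish

## Task

Clear the large eye-cover paddle off the shallow steel dish and lay it flat and lengthwise in the middle of the long grey mat. Then carry the scoop level to the dish, bring its open lip down to about 5 cm or less above the bench over the middle of the dish before you begin to tip, and pour all five wooden beads gently into the dish so that none escapes. Finally stand the empty scoop upright back in the middle of its shorter cork mat, without shoving the dish or disturbing the other things on the bench.

Things in the scene. Friction and masses are not known exactly. Their poses are not given: they have to be found in the camera images.
- paddle_mid (a point): White eye-cover paddle, the larger of two; at the start it lies flat across the dish's rim. 200 mm long, 8 mm thick, 60 g: a disc 76 mm across at its +x end (disc centre 62 mm from this point), handle 18 mm wide from the disc to the other end (x = -100 mm). This point: middle of its length and thickness, on the handle 24 mm from the disc's edge; z up. It balances about 29 mm towards the disc.
- dish: Shallow round steel dish, loose, about 450 g, 160 mm across the rim and 20 mm high, wall 4 mm, floor 4 mm thick, flat over the middle (about 80 mm across) and rising 7 mm to a radius of 70 mm. Origin at the centre of its underside, on the bench.
- scoop_grip (a point): Centre of the aluminium scoop's handle: level black bar 16 mm wide and high, 124 mm long (x), 94 mm above the scoop's underside, on straps at its ends; 43 mm free below it. Scoop: 160 long, 70 wide, trough walls 42 mm high, about 220 g, balanced within 15 mm of below this point. x points to the open lip, z up. At the start it stands on the cork mat with five beads in it.
- scoop_lip (a point): Middle of the scoop's open pouring lip: 86 mm in x ahead of the handle's centre, 77 mm below it, 17 mm above the scoop's underside. The floor is flat, then ramps up at 13 degrees over the last 60 mm to the lip: beads stay aboard while it is level, begin to roll out when the lip is tipped down about 20 degrees, and are all out by about 38.
- scoop_mid (a point): Point inside the scoop's trough: centre of its length and width, 20 mm above its underside (6 mm in x ahead of the handle's centre, 74 mm below it). x axis to the lip.
- scoop_mat_top (a point): Cork mat of the scoop, fixed, 200 x 140 mm, 4 mm thick, the shorter and wider of the two mats. This point: centre of its top; x along its length.
- paddle_mat_top (a point): Long grey mat for the paddle, fixed, 280 x 120 mm, 4 mm thick. This point: centre of its top; x along its length.
- bead1_center (a point): Wooden bead, a ball 29 mm across, about 11 g; this point is its centre. One of five alike.
- bead2_center (a point): Wooden bead, a ball 29 mm across, about 11 g; this point is its centre. One of five alike.
- bead3_center (a point): Wooden bead, a ball 29 mm across, about 11 g; this point is its centre. One of five alike.
- bead4_center (a point): Wooden bead, a ball 29 mm across, about 11 g; this point is its centre. One of five alike.
- bead5_center (a point): Wooden bead, a ball 29 mm across, about 11 g; this point is its centre. One of five alike.
- small_paddle: Bystander: smaller paddle, 140 mm long with a 52 mm disc, 8 mm thick, lying on the bench. Origin under its middle.
- spray: Bystander: amber spray bottle, 44 mm across, 120 mm tall. Origin at the centre of its underside.
- case: Bystander: black spectacle case, 65 x 160 x 45 mm high. Origin at the centre of its underside.
- jar: Bystander: low glass jar with a steel lid, 64 mm across, 65 mm tall. Origin at the centre of its underside.
- pot: Bystander: white ceramic pot, 72 mm across the mouth, 85 mm tall. Origin at the centre of its underside.

How it is judged (in metres and radians):
On the way, in this order (a step that is already met when the one before it is completed fails the run):
1. the large paddle lies flat and lengthwise on the long grey mat (x of paddle_mid in the frame of paddle_mat_top between -0.05 and 0.05 m and y of paddle_mid in the frame of paddle_mat_top between -0.045 and 0.045 m and angle between the x axis of paddle_mid and the x axis of paddle_mat_top, either way round below 0.3 rad and height (world z) of paddle_mid below 0.016 m and angle between paddle_mid's own z axis and vertical below 0.1 rad), for 0.2 s.
2. the scoop's lip is low over the dish (at most 70 mm above the bench, within 50 mm of the dish's centre) with all five beads still aboard (horizontal distance between scoop_lip and dish below 0.05 m and height (world z) of scoop_lip below 0.07 m and distance between each of bead1_center, bead2_center, bead3_center, bead4_center, bead5_center and scoop_mid below 0.1 m), for 0.1 s.
3. all five beads are in the dish (horizontal distance between each of bead1_center, bead2_center, bead3_center, bead4_center, bead5_center and dish below 0.07 m and height (world z) of each of bead1_center, bead2_center, bead3_center, bead4_center, bead5_center below 0.045 m), for 0.3 s.
At the end, for the whole second after the job is handed in: Five beads in the dish (within 70 mm of its centre); paddle flat on the long mat, its middle within 50 mm lengthwise and 45 mm across of the centre, in line within 0.3 rad; scoop upright on the cork mat, its middle within 55 mm of the centre both ways; dish and bystanders left alone (all of step 1 and all of step 3 and x of scoop_mid in the frame of scoop_mat_top between -0.055 and 0.055 m and y of scoop_mid in the frame of scoop_mat_top between -0.055 and 0.055 m and height (world z) of scoop_grip below 0.105 m and angle between scoop_grip's own z axis and vertical below 0.1 rad); the robot touches nothing.
It fails at once if a bead has left scoop and dish ((horizontal distance between bead1_center and dish above 0.09 m and distance between bead1_center and scoop_mid above 0.12 m) or (horizontal distance between bead2_center and dish above 0.09 m and distance between bead2_center and scoop_mid above 0.12 m) or (horizontal distance between bead3_center and dish above 0.09 m and distance between bead3_center and scoop_mid above 0.12 m) or (horizontal distance between bead4_center and dish above 0.09 m and distance between bead4_center and scoop_mid above 0.12 m) or (horizontal distance between bead5_center and dish above 0.09 m and distance between bead5_center and scoop_mid above 0.12 m)).
It fails at once if the scoop is tipped (over 0.35 rad) with beads in it while its lip is more than 80 mm above the bench (angle between scoop_grip's own z axis and vertical above 0.35 rad and height (world z) of scoop_lip above 0.08 m and distance between any of bead1_center, bead2_center, bead3_center, bead4_center, bead5_center and scoop_mid below 0.08 m).
It fails at once if the dish is shoved more than 40 mm (distance of dish from where it was at the start of the episode above 0.04 m).
It fails at once if a bystander is moved more than 30 mm (distance of any of small_paddle, spray, case, jar, pot from where it was at the start of the episode above 0.03 m).
It also fails if it takes over 72 s, if anything falls off the work surface, if the arm or the gripper's body presses on something with over 40 N, if the wrist force passes 120 N, or if a joint passes its speed limit or range.

## Robot

A 6-joint arm with a two-finger parallel gripper is mounted at the origin on the work surface. World frame = base frame: x ahead of the robot, y to its left, z up, the work surface at z = 0. Lengths are in mm, angles in degrees, forces in N, time in s.
With the tool pointing down it reaches from about 300 to 850 mm from the base axis. Payload 4.2 kg.
Tool frame: the origin (TCP) lies on the centre line of the jaws, within the pads' length; the fingertips stand 14 mm ahead of it and the grasp point (between the pads) lies 5 mm behind it (env.finger_overhang is the z of the fingertips in the tool frame, in mm); z points along the fingers, y is the line along which they close (so a half turn about z gives the same grasp; the last joint's range is limited). The gripper opens to 91 mm and grips with 3 to 60 N. Pads are 32 mm wide; open, the fingers measure 118 mm over their backs; the gripper's body (76 mm by 178 mm) begins 60 mm behind the grasp point.
Start: joints at [62.624, 18.312, 89.639, -0, 72.044, -1.146], TCP at [254.14, 515.805, 227.976] pointing down, gripper open.
Joint ranges: [-177.97, 177.97], [-48.28, 115.42], [12.27, 149.76], [-77.06, 257.06], [2.81, 150.46], [-146.56, 146.56]. Speed limits (degrees/s): [147.25, 147.25, 180, 180, 180, 180].

## Interface

Orientations are given as [roll, pitch, yaw] about the fixed x, y, z axes, in that order (R = Rz(yaw) Ry(pitch) Rx(roll)).
In Python, from workcell import sensors, viewer, env gives the robot as it stands. The module is installed in compiled form; this text tells all that it offers.
- The arm moves only by the tool step_arm, never from a script. Its argument "plan" is one flat list of numbers, 6 for each row, row after row: the shift along the tool's x, y, z in cm, then the turn, a rotation vector about the tool's x, y, z in rad. In form: [x, y, z, wx, wy, wz, x, y, z, wx, wy, wz, ...]. A call has 1 to 5 rows; each row shifts and turns the commanded pose from where the row before left it, along the tool's axes as they then stand; what a row does not reach is not made up. A row lasts 1/12 s, in which the tool goes at most 41.7 mm and 7.16 degrees, less where a joint would pass 70% of its speed; a pose out of reach is approached as far as the arm can. A call is refused whole if a number of a shift passes 4.17 or a number of a turn 0.125, either way. A call with a gripper value outside its range is refused whole. "hand" is the finger opening in cm, from 0 to 9.12, set as the call begins (left out, the last holds). The fingers move at their own pace and stop on an object; "newtons" is the grip in N (left out, the last holds). Time passes only in rows, so rows that do not move let the fingers close. It gives the time, the measured TCP pose, the force, the opening and the grip force at its end, in the units of the state.
- sensors.state(): the state, without advancing time (a new reading comes with each control period).
- viewer.grab_frame(name): name is "scene" or "top" or "wrist"; returns a dict with "img" (420x560x3 uint8, red, green, blue), "fx", "fy", "cx", "cy" (pixels), "position" and "attitude" of the camera in the world. Camera axes: x right, y down, z forward; pixel columns grow to the right and rows downward; lengths in mm; the calibration is good to about 2 mm. A picture is of the moment at which its call begins. There is no depth.
- env.job_done(): hands the job in; it is judged then, once.
Trained networks look in a picture, given as the dict that the camera call returned (one of the last four; its "shot" number tells which), for a name from the list of things; names that differ only in an ending like _2 or _b are one class to them, and where a whole thing is asked for, a point or a joint stands for the part that bears it (a point fixed in the world has none). Each returns a list of dicts, best first, with "score" (0 to 1); they miss things now and then, are a little off and sometimes report something else, mostly with a low value. They report only what shows in the picture. A call takes as long as a camera call.
- viewer.boxes_of(name, picture): "location" ([column, row] in pixels, amid what is visible of it).
- viewer.pinpoint(name, picture): "location" ([column, row] in pixels: a listed point, or the origin of a listed thing).
The state is a dict: "time_s": time; "qpos": joint angles; "qvel": joint speeds; "effort": joint torques, N m; "ee_pos": TCP position; "ee_rot": TCP orientation; "force": force on the tool from outside, world axes, zero at the start; "torque": the same for the moment, N m; "gripper_width": finger opening in mm; "gripper_force": force on a finger pad.
Only numpy, scipy, OpenCV 4.12 (cv2) and the standard library are available. Lean on these libraries where they do the work, as an engineer would, in place of code of your own. Each camera call takes 0.05 s, during which the arm holds its last target. There are 200 camera calls.

## Working session

There is one attempt and no reset: what is moved stays moved. The work goes in short steps, Python scripts to look and compute and a tool call to move; the robot and the scene stay as the last step left them, time stands still between calls to the robot, and variables do not carry over. Pictures are saved under pics/ and viewed, at most 12 in all, crops included, and the job is handed in when it is done.

Besides the shell and the picture viewer there is one more tool, called after "Request:" by a JSON object that holds its "method" and its "body". step_arm: Moves the arm, as the interface text tells. Its arguments: {"type":"object","properties":{"plan":{"type":"array","items":{"type":"number"}},"hand":{"type":"number"},"newtons":{"type":"number"}},"required":["plan"]}

```bash
mkdir -p pics
cat > h.py <<'E'
import numpy as np, cv2
from scipy.spatial.transform import Rotation as R
from workcell import sensors, viewer, env
def Rc(p):
    a=np.array(p["attitude"],float)
    if a.shape==(3,3): return a
    if a.size==4: return R.from_quat(a).as_matrix()
    return R.from_euler('xyz',a,degrees=True).as_matrix()
def toworld(p,uv,z):
    d=Rc(p)@np.array([(uv[0]-p["cx"])/p["fx"],(uv[1]-p["cy"])/p["fy"],1])
    o=np.array(p["position"],float); return o+d*(z-o[2])/d[2]
def save(p,n): cv2.imwrite("pics/"+n,cv2.cvtColor(p["img"],cv2.COLOR_RGB2BGR))
E
python3 - <<'E'
from h import *
s=sensors.state();print(s)
Z=dict(paddle_mid=24,dish=0,scoop_grip=98,scoop_lip=21,scoop_mat_top=4,paddle_mat_top=4,small_paddle=0,spray=0,case=0,jar=0,pot=0)
ims=[]
for c in("top","scene"):
    p=viewer.grab_frame(c);ims.append(p["img"]);print(c,p["position"],p["attitude"],p["fx"])
    for n,z in Z.items():
        for r in viewer.pinpoint(n,p)[:2]: print(n,round(r["score"],2),np.round(r["location"]),np.round(toworld(p,r["location"],z)[:2]))
    save(p,c+"0.png")
E
```

```text
{'time_s': 0.0, 'qpos': array([ 6.26237260e+01,  1.83515248e+01,  8.97084554e+01,  9.99864936e-04,
        7.20430610e+01, -1.14759319e+00]), 'qvel': array([-0.08058036,  0.04217027, -0.01780532, -0.08559362, -0.03336278,
        0.07647017]), 'effort': array([-1.20616984e-03, -4.12468243e+01, -2.31966448e+01,  7.23495358e-02,
        4.59504244e-02, -1.34742995e-04]), 'ee_pos': array([253.90642748, 515.3527499 , 227.10753949]), 'ee_rot': array([-1.79896998e+02, -3.01411584e-03,  1.53771007e+02]), 'force': array([ 0.52610965,  1.0250597 , -0.70203612]), 'torque': array([0.06059486, 0.05853856, 0.06134139]), 'gripper_force': 0.0, 'gripper_width': 91.27201608627408}
top [ 445.40855554  -35.6220023  1008.25535567] [-1.73877102e+02  1.04171120e-01 -8.96703010e+01] 454.70225532159975
paddle_mid 0.97 [256. 210.] [559.  17.]
paddle_mid 0.51 [347. 129.] [ 742. -183.]
dish 0.46 [240. 291.] [383.  51.]
scoop_grip 0.81 [415. 231.] [ 509. -306.]
scoop_lip 0.88 [406. 198.] [ 588. -311.]
scoop_lip 0.73 [417. 232.] [ 513. -334.]
scoop_mat_top 0.29 [255. 217.] [545.  20.]
small_paddle 0.61 [241. 292.] [380.  49.]
spray 0.97 [192. 129.] [746. 167.]
case 0.68 [343. 128.] [ 750. -178.]
case 0.62 [192. 131.] [743. 166.]
jar 0.98 [320. 299.] [ 367. -123.]
pot 0.63 [404. 230.] [ 519. -311.]
pot 0.61 [134. 140.] [721. 296.]
scene [1053.819016   -449.69190234  884.31740049] [-140.5196568     0.22228858   47.76958251] 488.3219400897105
paddle_mid 0.68 [282. 216.] [552.  18.]
paddle_mid 0.66 [130. 280.] [ 464. -322.]
dish 0.81 [282. 225.] [554.  14.]
scoop_grip 0.86 [140. 272.] [ 512. -311.]
scoop_lip 0.97 [173. 318.] [ 591. -306.]
scoop_lip 0.63 [141. 266.] [ 448. -289.]
scoop_mat_top 0.18 [187. 210.] [ 376. -123.]
paddle_mat_top 0.76 [359. 164.] [546. 287.]
small_paddle 0.93 [245. 180.] [390.  43.]
spray 0.87 [390. 235.] [740. 174.]
spray 0.58 [242. 176.] [375.  43.]
case 0.69 [280. 340.] [ 757. -178.]
jar 0.78 [189. 210.] [ 376. -117.]
```

View pics/top0.png

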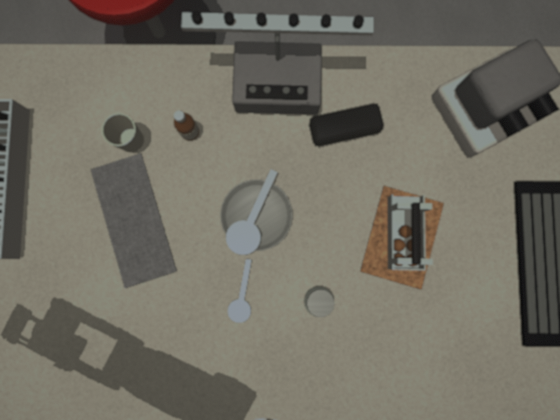

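View pics/scene0.png

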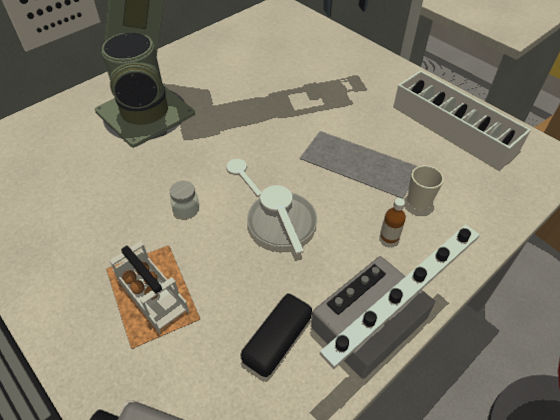

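The top view shows the paddle's disc at (243,237) and handle tip at (274,173), over the dish centred near (256,215). The grey mat has corners (92,168), (140,154), (176,272), (127,286). The cork mat has corners (388,187), (443,205), (420,287), (362,270). The scoop bar runs (416,205)–(416,263), and the scene view shows the lip toward +x.

Run:
```python
from h import *
p=viewer.grab_frame("top")
w=lambda u,v,z:np.round(toworld(p,(u,v),z)[:2])
print("paddle disc,tip",w(243,237,24),w(274,173,24))
print("dish rim: ",[w(u,v,20) for u,v in((222,215),(290,215),(256,181),(256,249))])
print("grey",[w(u,v,4) for u,v in((92,168),(140,154),(176,272),(127,286))])
print("cork",[w(u,v,4) for u,v in((388,187),(443,205),(420,287),(362,270))])
print("bar",w(416,204,102),w(416,264,102),"lip", w(391,197,46),w(422,197,46),w(391,270,46))
g=cv2.cvtColor(p["img"],cv2.COLOR_RGB2BGR)
a=cv2.resize(g[160:260,210:300],None,fx=4,fy=4,interpolation=cv2.INTER_CUBIC)
b=cv2.resize(g[180:290,355:450],None,fx=4,fy=4,interpolation=cv2.INTER_CUBIC)
o=np.zeros((440,740,3),np.uint8);o[:400,:360]=a;o[:440,360:740]=b;cv2.imwrite("pics/c.png",o)
```

```text
paddle disc,tip [500.  44.] [641. -22.]
dish rim:  [array([548.,  91.]), array([549., -58.]), array([624.,  18.]), array([474.,  16.])]
grey [array([654., 387.]), array([687., 281.]), array([424., 192.]), array([393., 298.])]
cork [array([ 615., -277.]), array([ 575., -398.]), array([ 394., -342.]), array([ 430., -216.])]
bar [ 564. -309.] [ 444. -305.] lip [ 586. -273.] [ 586. -339.] [ 431. -269.]
```

View pics/c.png

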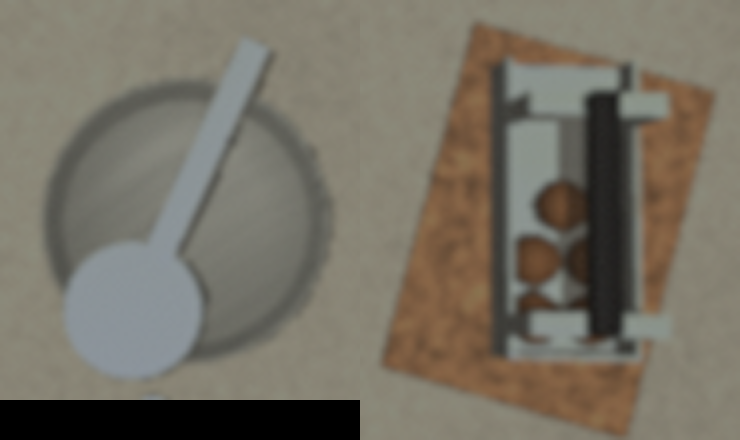

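The crops confirm the dish centre near (257,215), the paddle yaw at about 155°, and all the beads in the scoop. I'll move above the paddle handle now.

Request:
{"method": "step_arm", "body": {"plan": [-2.4,-1.55,0.6,0,0,0,-2.4,-1.55,0.6,0,0,0,-2.4,-1.55,0.6,0,0,0,-2.4,-1.55,0.6,0,0,0,-2.4,-1.55,0.6,0,0,0], "hand": 5, "newtons": 25}}

```text
time_s: 1.67
ee_pos: [327.9, 392.2, 197.8]
ee_rot: [180.0, 0.0, 153.8]
force: [0.9, 0.4, -0.0]
gripper_width: 60.6
gripper_force: 0.0
```

Request:
{"method": "step_arm", "body": {"plan": [-2.4,-1.55,0.6,0,0,0,-2.4,-1.55,0.6,0,0,0,-2.4,-1.55,0.6,0,0,0,-2.4,-1.55,0.6,0,0,0,-2.4,-1.55,0.6,0,0,0]}}

```text
time_s: 2.08
ee_pos: [401.5, 269.5, 167.9]
ee_rot: [180.0, 0.0, 153.8]
force: [0.9, -0.3, -0.4]
gripper_width: 50.1
gripper_force: 0.0
```

Request:
{"method": "step_arm", "body": {"plan": [-2.4,-1.55,0.6,0,0,0,-2.4,-1.55,0.6,0,0,0,-2.4,-1.55,0.6,0,0,0,-2.4,-1.55,0.6,0,0,0,-2.4,-1.55,0.6,0,0,0]}}

```text
time_s: 2.5
ee_pos: [475.0, 146.9, 137.9]
ee_rot: [180.0, 0.0, 153.8]
force: [-0.3, -0.1, -0.5]
gripper_width: 50.5
gripper_force: 0.0
```

Request:
{"method": "step_arm", "body": {"plan": [-2.4,-1.55,0.6,0,0,0,-2.4,-1.55,0.6,0,0,0,-2.4,-1.55,0.6,0,0,0,-2.4,-1.55,0.6,0,0,-0.02,0,0,0,0,0,0]}}

```text
time_s: 2.92
ee_pos: [535.2, 46.5, 113.0]
ee_rot: [-179.9, 0.1, 154.8]
force: [0.7, -0.4, 0.1]
gripper_width: 50.5
gripper_force: 0.0
```

```bash
cat >> h.py <<'E'
def delta(xyz=None,yaw=None,tilt=0):
    "tool-frame shift (cm) and turn (rad) from measured pose to target (tool down, yaw)"
    s=sensors.state(); A=R.from_euler('xyz',s["ee_rot"],degrees=True)
    xyz=s["ee_pos"] if xyz is None else np.array(xyz)
    t=A.inv().apply(xyz-s["ee_pos"])/10
    B=R.from_euler('xyz',[180,0,s["ee_rot"][2] if yaw is None else yaw],degrees=True)
    w=(A.inv()*B).as_rotvec()
    print("t",round(s["time_s"],2),"pos",s["ee_pos"].round(1),"rot",s["ee_rot"].round(1),"F",s["force"].round(1),"w",round(s["gripper_width"],1),"gf",round(s["gripper_force"],1),"q",s["qpos"].round())
    print("shift cm",t.round(2),"turn",w.round(3))
E
python3 - <<'E'
from h import *
p=viewer.grab_frame("wrist");save(p,"w1.png")
for n,z in(("paddle_mid",24),("dish",0)):
    for r in viewer.pinpoint(n,p)[:2]: print(n,round(r["score"],2),np.round(r["location"]),np.round(toworld(p,r["location"],z)[:2]))
q=toworld
for uv in((280,210),(280,300)): print(uv,q(p,uv,24).round())
delta((549,21,33.5),155)
E
```

```text
paddle_mid 0.87 [260. 249.] [554.  20.]
dish 0.65 [258. 230.] [547.  21.]
(280, 210) [532.  47.  24.]
(280, 300) [600.  15.  24.]
t 3.07 pos [532.8  50.1 113.9] rot [180.   -0.  154.9] F [ 0.2 -1.1 -0.5] w 49.8 gf 0.0 q [  4.  21. 104.   0.  55. -61.]
shift cm [-2.71 -1.95  8.03] turn [ 0.    -0.001 -0.002]
```

View pics/w1.png

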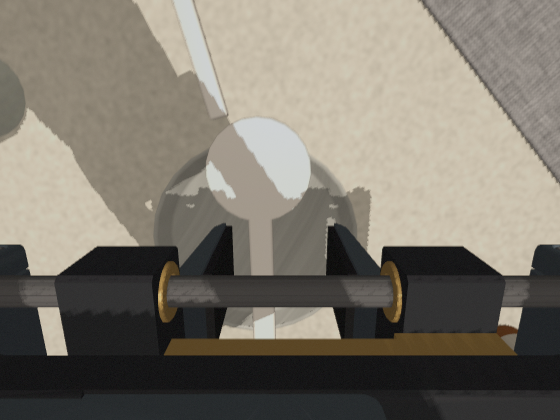

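The wrist view shows the handle vertical at column 260, in line with the tool, and the disc at (258,170). I'll shift over, descend, grasp and lift.

Request:
{"method": "step_arm", "body": {"plan": [-1.3,-0.95,1.5,0,0,0,-1.3,-0.95,1.5,0,0,0,0,0,2,0,0,0,0,0,2,0,0,0,0,0,1,0,0,0]}}

```text
time_s: 3.48
ee_pos: [547.0, 22.8, 32.4]
ee_rot: [-179.9, -0.2, 155.0]
force: [-1.1, 0.7, -0.1]
gripper_width: 49.9
gripper_force: 0.0
```

Request:
{"method": "step_arm", "body": {"plan": [0,0,0,0,0,0,0,0,0,0,0,0]}}

```text
time_s: 3.65
ee_pos: [548.3, 22.7, 34.2]
ee_rot: [180.0, -0.0, 155.0]
force: [0.2, -0.5, 0.2]
gripper_width: 49.8
gripper_force: 0.0
```

Request:
{"method": "step_arm", "body": {"plan": [0,0,0,0,0,0,0,0,0,0,0,0,0,0,0,0,0,0,0,0,0,0,0,0,0,0,0,0,0,0], "hand": 0.5, "newtons": 25}}

```text
time_s: 4.07
ee_pos: [548.8, 21.9, 34.5]
ee_rot: [180.0, 0.1, 154.9]
force: [0.8, -0.3, 0.0]
gripper_width: 19.9
gripper_force: 0.2
```

Request:
{"method": "step_arm", "body": {"plan": [0,0,-0.5,0,0,0,0,0,-1,0,0,0,0,0,-1.5,0,0,0,0,0,-1.5,0,0,0,0,0,-1,0,0,0]}}

```text
time_s: 4.48
ee_pos: [549.3, 21.8, 91.1]
ee_rot: [179.9, 0.1, 154.9]
force: [0.3, -0.4, -1.1]
gripper_width: 17.8
gripper_force: 25.0
```

Run:
```python
from h import *
u=np.array([np.cos(np.radians(18.8)),np.sin(np.radians(18.8))])
g=np.array([539.5,289.5])-8*u
delta((*g,60),198.8)
p=viewer.grab_frame("wrist");save(p,"w2.png")
```

```text
t 4.48 pos [549.3  21.8  91.1] rot [1.799e+02 1.000e-01 1.549e+02] F [ 0.3 -0.4 -1.1] w 17.8 gf 25.0 q [  1.  23. 104.   0.  53. -64.]
shift cm [12.82 23.27  3.1 ] turn [ 0.     0.003 -0.766]
```

View pics/w2.png

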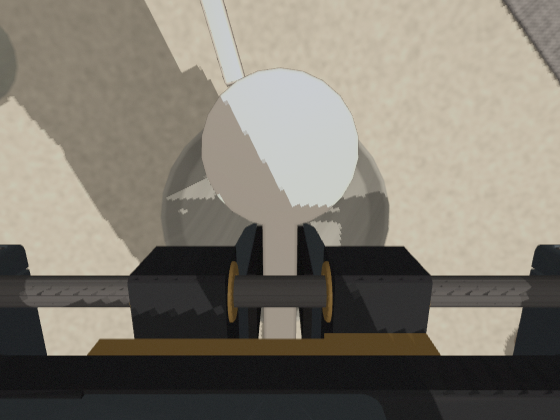

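The paddle is held, with its disc at (280,147) and handle between the pads. I'll rotate it and carry it to the mat.

Request:
{"method": "step_arm", "body": {"plan": [0,0,0,0,0,-0.096,0,0,0,0,0,-0.096,0,0,0,0,0,-0.096,0,0,0,0,0,-0.096]}}

```text
time_s: 4.87
ee_pos: [548.3, 21.9, 89.0]
ee_rot: [180.0, -0.0, 177.2]
force: [0.8, 0.4, -0.5]
gripper_width: 17.8
gripper_force: 25.0
```

Request:
{"method": "step_arm", "body": {"plan": [0,0,0,0,0,-0.096,0,0,0,0,0,-0.096,0,0,0,0,0,-0.096,0,0,0,0,0,-0.096]}}

```text
time_s: 5.2
ee_pos: [548.3, 21.8, 88.9]
ee_rot: [180.0, -0.0, -160.8]
force: [-1.0, -0.4, -1.6]
gripper_width: 17.9
gripper_force: 25.0
```

Request:
{"method": "step_arm", "body": {"plan": [-0.3,1.2,0,0,0,0,-0.6,2.2,0,0,0,0,-0.7,2.6,0,0,0,0,-0.7,2.6,0,0,0,0,-0.7,2.6,0,0,0,0]}}

```text
time_s: 5.62
ee_pos: [540.1, 139.4, 89.0]
ee_rot: [180.0, -0.0, -161.3]
force: [0.4, 0.5, -0.4]
gripper_width: 17.7
gripper_force: 25.0
```

Request:
{"method": "step_arm", "body": {"plan": [-0.7,2.6,0,0,0,0,-0.7,2.6,0,0,0,0,-0.7,2.6,0,0,0,0,-0.7,2.6,0,0,0,0,-0.7,2.3,0,0,0,0]}}

```text
time_s: 6.03
ee_pos: [531.5, 271.5, 88.9]
ee_rot: [180.0, -0.0, -161.2]
force: [0.6, 0.7, -1.0]
gripper_width: 17.7
gripper_force: 25.0
```

Request:
{"method": "step_arm", "body": {"plan": [-0.4,1.6,0,0,0,0,0,0,2,0,0,0,0,0,1.5,0,0,0,0,0,0,0,0,0,0,0,0,0,0,0]}}

```text
time_s: 6.45
ee_pos: [530.1, 285.8, 53.3]
ee_rot: [-180.0, -0.1, -161.1]
force: [-0.2, 0.8, -0.2]
gripper_width: 17.8
gripper_force: 25.0
```

Run:
```python
from h import *
u=np.array([np.cos(np.radians(18.8)),np.sin(np.radians(18.8))])
g=np.array([539.5,289.5])-8*u
delta((*g,20),198.8)
p=viewer.grab_frame("scene");save(p,"s2.png")
g=p["img"][90:270,290:470,::-1];cv2.imwrite("pics/s2c.png",cv2.resize(g,None,fx=3,fy=3,interpolation=cv2.INTER_CUBIC))
```

```text
t 6.45 pos [530.1 285.8  53.3] rot [-1.800e+02 -1.000e-01 -1.611e+02] F [-0.2  0.8 -0.2] w 17.8 gf 25.0 q [ 27.  30.  99.   0.  52. -82.]
shift cm [-0.21  0.05  3.33] turn [-0.    -0.002  0.001]
```

View pics/s2c.png

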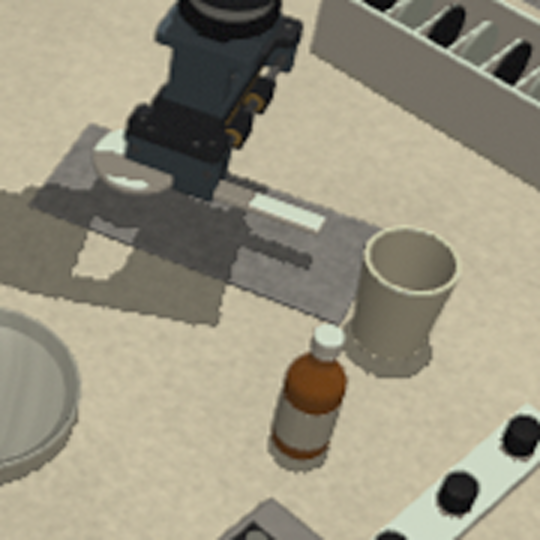

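The paddle hangs level over the grey mat, with its disc toward the base. I'll lower it, release, retreat and head for the scoop.

Request:
{"method": "step_arm", "body": {"plan": [0,0,1.5,0,0,0,0,0,1,0,0,0,0,0,0.7,0,0,0,0,0,0,0,0,0,0,0,0,0,0,0]}}

```text
time_s: 6.92
ee_pos: [531.1, 285.3, 21.9]
ee_rot: [180.0, -0.0, -161.1]
force: [-0.5, 0.2, -0.2]
gripper_width: 17.7
gripper_force: 25.0
```

Request:
{"method": "step_arm", "body": {"plan": [0,0,0,0,0,0,0,0,0,0,0,0,0,0,0,0,0,0], "hand": 4}}

```text
time_s: 7.17
ee_pos: [531.5, 285.6, 22.6]
ee_rot: [180.0, 0.1, -161.1]
force: [-0.5, -0.4, -0.4]
gripper_width: 35.0
gripper_force: 0.0
```

Request:
{"method": "step_arm", "body": {"plan": [0,0,-0.5,0,0,0,0,0,-1.5,0,0,0,0,0,-3,0,0,0,0,0,-4,0,0,0,0,0,-4,0,0,0]}}

```text
time_s: 7.58
ee_pos: [530.4, 285.1, 153.3]
ee_rot: [-180.0, -0.1, -161.1]
force: [1.0, 0.5, 0.2]
gripper_width: 40.2
gripper_force: 0.0
```

Run:
```python
from h import *
delta((507,-308,220),178)
p=viewer.grab_frame("scene")
for r in viewer.pinpoint("paddle_mid",p)[:2]: print(round(r["score"],2),np.round(r["location"]),np.round(toworld(p,r["location"],8)[:2]))
p=viewer.grab_frame("wrist")
for r in viewer.pinpoint("paddle_mid",p)[:2]: print(round(r["score"],2),np.round(r["location"]),np.round(toworld(p,r["location"],8)[:2]))
```

```text
t 7.58 pos [530.4 285.1 153.3] rot [-1.800e+02 -1.000e-01 -1.611e+02] F [1.  0.5 0.2] w 40.2 gf 0.0 q [ 27.  24.  92.   0.  64. -82.]
shift cm [ 21.46 -55.35  -6.62] turn [-0.    -0.002  0.365]
0.61 [356. 162.] [539. 282.]
0.7 [277. 193.] [536. 285.]
```

Request:
{"method": "step_arm", "body": {"plan": [0,0,0,0,0,0.122,0,0,0,0,0,0.122,0,0,0,0,0,0.12], "hand": 5}}

```text
time_s: 8.03
ee_pos: [529.9, 284.9, 150.1]
ee_rot: [-179.9, -0.2, 177.7]
force: [-1.1, 0.2, 0.0]
gripper_width: 50.0
gripper_force: 0.0
```

Request:
{"method": "step_arm", "body": {"plan": [0,-1.6,0,0,0,0,0,-3.3,0,0,0,0,0,-3.3,0,0,0,0,0,-3.3,0,0,0,0,0,-3.3,0,0,0,0]}}

```text
time_s: 8.45
ee_pos: [524.5, 135.2, 150.5]
ee_rot: [-179.9, -0.2, 178.2]
force: [0.9, -0.9, 0.1]
gripper_width: 50.2
gripper_force: 0.0
```

Request:
{"method": "step_arm", "body": {"plan": [0,-3.3,0,0,0,0,0,-3.3,0,0,0,0,0,-3.3,0,0,0,0,0,-3.3,0,0,0,0,0,-3.3,0,0,0,0]}}

```text
time_s: 8.87
ee_pos: [518.7, -29.5, 150.7]
ee_rot: [-180.0, -0.2, 178.2]
force: [0.4, 0.5, -0.7]
gripper_width: 50.0
gripper_force: 0.0
```

Request:
{"method": "step_arm", "body": {"plan": [0,-3.3,0,0,0,0,0,-3.3,0,0,0,0,0,-3.3,0,0,0,0,0,-3.3,0,0,0,0,0,-3.3,0,0,0,0]}}

```text
time_s: 9.28
ee_pos: [513.0, -194.1, 150.6]
ee_rot: [180.0, -0.2, 178.2]
force: [0.6, -0.1, 0.2]
gripper_width: 49.7
gripper_force: 0.0
```

Request:
{"method": "step_arm", "body": {"plan": [0.1,-3.3,0,0,0,0,0.1,-3.3,0,0,0,0,0,-1.6,0,0,0,0,0,0,0,0,0,0]}}

```text
time_s: 9.62
ee_pos: [508.8, -277.2, 150.6]
ee_rot: [180.0, -0.1, 177.9]
force: [-0.0, 0.2, 0.3]
gripper_width: 50.1
gripper_force: 0.0
```

Run:
```python
from h import *
delta((507,-308,96),178)
p=viewer.grab_frame("wrist");save(p,"w3.png")
for n,z in(("scoop_grip",98),("scoop_lip",21)):
    for r in viewer.pinpoint(n,p)[:2]: print(n,round(r["score"],2),np.round(r["location"]),np.round(toworld(p,r["location"],z)[:2]))
for uv in((280,50),(280,200),(200,100),(360,100)): print(uv,toworld(p,uv,106).round())
```

```text
t 9.62 pos [ 508.8 -277.2  150.6] rot [ 1.800e+02 -1.000e-01  1.779e+02] F [-0.   0.2  0.3] w 50.1 gf 0.0 q [ -30.   22.   96.   -0.   62. -118.]
shift cm [ 0.06 -3.08  5.46] turn [ 0.    -0.002 -0.001]
scoop_grip 0.85 [239. 228.] [ 506. -304.]
(280, 50) [ 402. -274.  106.]
(280, 200) [ 486. -277.  106.]
(200, 100) [ 426. -320.  106.]
(360, 100) [ 430. -229.  106.]
```

View pics/w3.png

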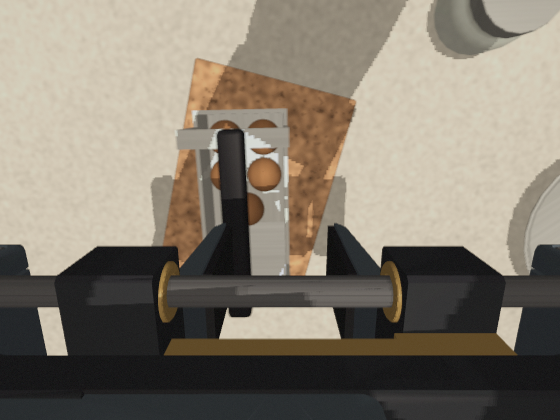

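The bar spans (231,130)–(239,315) and is in line with the tool, and five beads are aboard. I'll shift 28 mm sideways, descend and grip.

Request:
{"method": "step_arm", "body": {"plan": [0.1,-1.4,0,0,0,-0.02,0.1,-1.4,0,0,0,0,0,0,2,0,0,0,0,0,2,0,0,0,0,0,1.2,0,0,0]}}

```text
time_s: 10.18
ee_pos: [506.8, -301.0, 98.3]
ee_rot: [179.9, -0.1, 179.3]
force: [-0.9, 0.1, 0.5]
gripper_width: 50.0
gripper_force: 0.0
```

Request:
{"method": "step_arm", "body": {"plan": [0,0,0.6,0,0,0,0,0,0,0,0,0,0,0,0,0,0,0]}}

```text
time_s: 10.43
ee_pos: [507.8, -301.8, 94.2]
ee_rot: [-180.0, 0.0, 179.3]
force: [-0.7, -0.0, 0.2]
gripper_width: 50.0
gripper_force: 0.0
```

Request:
{"method": "step_arm", "body": {"plan": [0,0,0,0,0,0,0,0,0,0,0,0,0,0,0,0,0,0,0,0,0,0,0,0,0,0,0,0,0,0], "hand": 0.5, "newtons": 50}}

```text
time_s: 10.85
ee_pos: [507.8, -302.6, 94.5]
ee_rot: [-179.9, 0.1, 179.2]
force: [-0.6, 0.0, 0.9]
gripper_width: 19.5
gripper_force: 0.9
```

Request:
{"method": "step_arm", "body": {"plan": [0,0,0,0,0,0,0,0,0,0,0,0,0,0,0,0,0,0]}}

```text
time_s: 11.1
ee_pos: [507.6, -302.3, 94.1]
ee_rot: [-180.0, 0.0, 179.2]
force: [-0.3, -1.2, 0.5]
gripper_width: 15.6
gripper_force: 50.0
```

Gripped at 50 N. Now a gentle lift and a level carry to the dish.

Request:
{"method": "step_arm", "body": {"plan": [0,0,-0.3,0,0,0,0,0,-0.7,0,0,0,0,0,-1,0,0,0,0,0,-1.2,0,0,0,0,0,-1,0,0,0]}}

```text
time_s: 11.52
ee_pos: [507.7, -302.0, 137.1]
ee_rot: [180.0, 0.0, 179.2]
force: [-0.1, -0.1, -2.9]
gripper_width: 15.6
gripper_force: 50.0
```

Request:
{"method": "step_arm", "body": {"plan": [0,0,-0.6,0,0,0,0,0,-0.2,0,0,0,0,0.3,0,0,0,0,0,0.7,0,0,0,0,0,1.1,0,0,0,0]}}

```text
time_s: 11.93
ee_pos: [507.4, -280.7, 143.2]
ee_rot: [180.0, -0.1, 179.2]
force: [-0.1, 0.3, -3.1]
gripper_width: 15.6
gripper_force: 50.0
```

Request:
{"method": "step_arm", "body": {"plan": [0,1.5,0,0,0,0,0,1.8,0,0,0,0,0,2,0,0,0,0,0,2,0,0,0,0,0,2,0,0,0,0]}}

```text
time_s: 12.35
ee_pos: [508.4, -185.6, 143.5]
ee_rot: [179.9, -0.1, 179.2]
force: [0.4, -0.4, -3.2]
gripper_width: 15.7
gripper_force: 50.0
```

Request:
{"method": "step_arm", "body": {"plan": [0,2,0,0,0,0,0.2,2,0,0,0,0,0.4,2,0,0,0,0,0.6,2,0,0,0,0,0.8,2,0,0,0,0]}}

```text
time_s: 12.77
ee_pos: [489.8, -85.5, 143.6]
ee_rot: [180.0, -0.0, 179.3]
force: [-0.3, 0.5, -3.3]
gripper_width: 15.9
gripper_force: 50.0
```

Request:
{"method": "step_arm", "body": {"plan": [0.8,2,0,0,0,0,0.8,2,0,0,0,0,0.8,1.8,0,0,0,0,0.8,1.6,0,0,0,0,0.7,1.3,0,0,0,0]}}

```text
time_s: 13.18
ee_pos: [450.9, 2.0, 143.6]
ee_rot: [180.0, -0.1, 179.3]
force: [0.1, 0.4, -3.4]
gripper_width: 15.6
gripper_force: 50.0
```

Request:
{"method": "step_arm", "body": {"plan": [0.6,1,0,0,0,0,0.5,0.6,0,0,0,0,0.3,0.3,0,0,0,0,0,0,0,0,0,0,0,0,0,0,0,0]}}

```text
time_s: 13.6
ee_pos: [439.1, 18.7, 144.0]
ee_rot: [-180.0, 0.0, 179.2]
force: [-0.0, -0.2, -2.6]
gripper_width: 15.3
gripper_force: 50.0
```

Run:
```python
from h import *
delta((439,17,115),179)
for c in("scene","top"):
    p=viewer.grab_frame(c);save(p,c+"3.png")
    z0=sensors.state()["ee_pos"][2]
    for n,z in(("scoop_grip",z0+4),("scoop_lip",z0-73),("dish",0)):
        for r in viewer.pinpoint(n,p)[:2]: print(c,n,round(r["score"],2),np.round(r["location"]),np.round(toworld(p,r["location"],z)[:2]))
    if c=="scene":
        cv2.imwrite("pics/s3c.png",cv2.resize(p["img"][120:320,180:380,::-1],None,fx=3,fy=3,interpolation=cv2.INTER_CUBIC))
```

```text
t 13.6 pos [439.1  18.7 144. ] rot [-180.     0.   179.2] F [-0.  -0.2 -2.6] w 15.3 gf 50.0 q [  1.  11. 114.  -0.  56. -88.]
shift cm [ 0.01 -0.17  2.9 ] turn [-0.     0.001  0.004]
scene scoop_grip 0.65 [247. 149.] [435.  20.]
scene scoop_lip 0.58 [276. 196.] [526.  21.]
scene dish 0.61 [284. 224.] [558.  20.]
top scoop_lip 0.78 [254. 224.] [525.  19.]
top dish 0.81 [257. 218.] [543.  15.]
```

View pics/s3c.png

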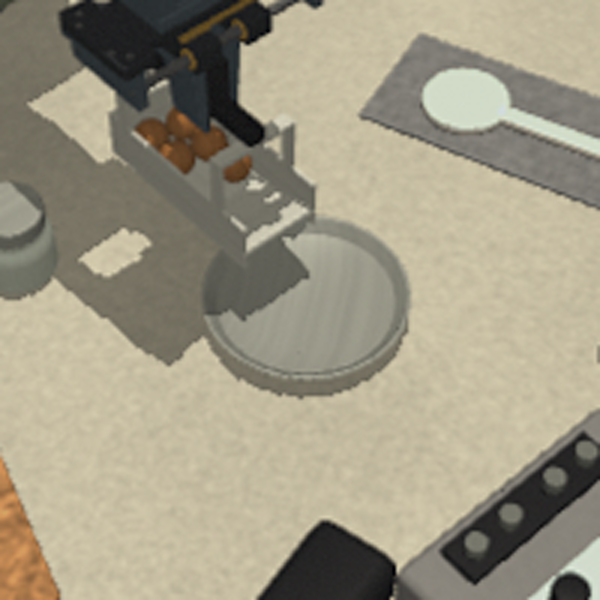

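The view shows the scoop level with five beads aboard and its lip about 25 mm short of the dish centre. I'll lower until the lip is at ~45 mm, pause, then tip about the lip.

Request:
{"method": "step_arm", "body": {"plan": [0,0,0.4,0,0,0,0,0,0.8,0,0,0,0,0,0.8,0,0,0,0,-0.1,0.4,0,0,0,0,-0.1,0.2,0,0,0]}}

```text
time_s: 14.42
ee_pos: [438.1, 16.8, 116.7]
ee_rot: [-180.0, -0.1, 179.2]
force: [0.2, 0.3, -3.6]
gripper_width: 15.8
gripper_force: 50.0
```

Request:
{"method": "step_arm", "body": {"plan": [0,0,0,0,0,0,0,0,0,0,0,0,0,0,0,0,0,0,0,0,0,0,0,0]}}

```text
time_s: 14.75
ee_pos: [439.2, 16.9, 118.2]
ee_rot: [180.0, 0.0, 179.2]
force: [-0.5, -0.3, -3.3]
gripper_width: 15.9
gripper_force: 50.0
```

Request:
{"method": "step_arm", "body": {"plan": [-0.15,0,-0.17,0,0.02,0,-0.38,0,-0.42,0,0.05,0,-0.38,0,-0.42,0,0.05,0,-0.38,0,-0.42,0,0.05,0,-0.22,0,-0.25,0,0.03,0]}}

```text
time_s: 15.17
ee_pos: [457.1, 16.7, 134.1]
ee_rot: [180.0, -11.4, 179.2]
force: [0.2, 0.6, -3.4]
gripper_width: 15.8
gripper_force: 50.0
```

```bash
cat >> h.py <<'E'
def lip():
    s=sensors.state(); A=R.from_euler('xyz',s["ee_rot"],degrees=True)
    T=A.as_matrix(); print("t",round(s["time_s"],2),"lip",(s["ee_pos"]+T@np.array([-86,0,73])).round(1),"tilt",np.degrees(np.arccos(-T[2,2])).round(1),"F",s["force"].round(1))
E
python3 -c "
from h import *
lip()"
```

```text
t 15.17 lip [527.   15.7  45.6] tilt 11.4 F [ 0.2  0.6 -3.4]
```

Request:
{"method": "step_arm", "body": {"plan": [0.05,0,0.3,0,0,0,0.05,0,0.3,0,0,0,-0.15,0,-0.17,0,0.02,0,-0.15,0,-0.17,0,0.02,0,-0.15,0,-0.17,0,0.02,0]}}

```text
time_s: 15.58
ee_pos: [457.4, 16.7, 131.6]
ee_rot: [180.0, -15.0, 179.2]
force: [-0.2, 0.5, -4.3]
gripper_width: 15.5
gripper_force: 50.0
```

Request:
{"method": "step_arm", "body": {"plan": [-0.15,0,-0.17,0,0.02,0,-0.11,0,-0.13,0,0.015,0,-0.11,0,-0.13,0,0.015,0,-0.11,0,-0.13,0,0.015,0,-0.11,0,-0.13,0,0.015,0]}}

```text
time_s: 16.0
ee_pos: [466.0, 16.5, 136.8]
ee_rot: [180.0, -19.5, 179.2]
force: [-0.3, -0.1, -3.3]
gripper_width: 15.7
gripper_force: 50.0
```

Request:
{"method": "step_arm", "body": {"plan": [-0.11,0,-0.13,0,0.015,0,-0.11,0,-0.13,0,0.015,0,-0.11,0,-0.13,0,0.015,0,-0.11,0,-0.13,0,0.015,0,-0.11,0,-0.13,0,0.015,0]}}

```text
time_s: 16.42
ee_pos: [473.9, 16.4, 140.8]
ee_rot: [180.0, -23.8, 179.2]
force: [-0.1, -0.5, -3.3]
gripper_width: 15.8
gripper_force: 50.0
```

Request:
{"method": "step_arm", "body": {"plan": [-0.11,0,-0.13,0,0.015,0,-0.11,0,-0.13,0,0.015,0,-0.11,0,-0.13,0,0.015,0,-0.11,0,-0.13,0,0.015,0,-0.11,0,-0.13,0,0.015,0]}}

```text
time_s: 16.83
ee_pos: [481.7, 16.3, 144.3]
ee_rot: [180.0, -28.1, 179.2]
force: [-0.8, 0.1, -3.4]
gripper_width: 15.6
gripper_force: 50.0
```

Run:
```python
from h import *
lip()
p=viewer.grab_frame("scene")
for r in viewer.pinpoint("bead1_center",p): print(round(r["score"],2),np.round(r["location"]),np.round(toworld(p,r["location"],20)[:2]))
cv2.imwrite("pics/s4c.png",cv2.resize(p["img"][130:280,200:350,::-1],None,fx=3,fy=3,interpolation=cv2.INTER_CUBIC))
```

```text
t 16.83 lip [523.1  15.7  39.4] tilt 28.1 F [-0.8  0.1 -3.4]
0.67 [285. 226.] [575.   6.]
0.67 [275. 211.] [528.  18.]
0.27 [271. 203.] [502.  29.]
```

View pics/s4c.png

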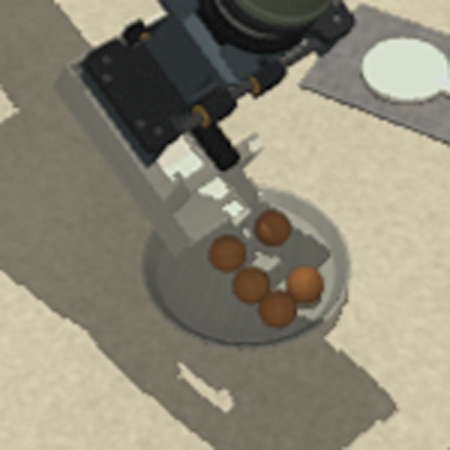

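All five beads are in the dish, around crop (228–305, 228–310). I'll tip a bit more to be sure, then lift away and level out.

Request:
{"method": "step_arm", "body": {"plan": [-0.15,0,-0.17,0,0.02,0,-0.15,0,-0.17,0,0.02,0,-0.15,0,-0.17,0,0.02,0,-0.15,0,-0.17,0,0.02,0,0,0,0,0,0,0]}}

```text
time_s: 17.35
ee_pos: [491.1, 16.2, 146.5]
ee_rot: [180.0, -32.7, 179.2]
force: [0.1, 0.5, -4.2]
gripper_width: 15.8
gripper_force: 50.0
```

Request:
{"method": "step_arm", "body": {"plan": [0,0,0,0,0,0,0,0,0,0,0,0,0.2,0,-0.3,0,0,0,0.4,0,-0.65,0,0,0,0.8,0,-1.2,0,0,0]}}

```text
time_s: 17.77
ee_pos: [489.1, 16.2, 172.8]
ee_rot: [180.0, -32.8, 179.2]
force: [0.5, 0.4, -3.8]
gripper_width: 15.4
gripper_force: 50.0
```

Request:
{"method": "step_arm", "body": {"plan": [1,0,-1.6,0,0,0,1,0,-1.6,0,0,0,1,0,-1.6,0,0,0,0,0,0,0,0,0]}}

```text
time_s: 18.1
ee_pos: [491.6, 16.2, 233.5]
ee_rot: [180.0, -32.2, 179.2]
force: [0.0, -0.7, -2.3]
gripper_width: 15.8
gripper_force: 50.0
```

Run:
```python
from h import *
lip(); delta((450,16,170),179.2)
for c in("scene","top"):
    p=viewer.grab_frame(c)
    for r in viewer.pinpoint("bead1_center",p): print(c,round(r["score"],2),np.round(r["location"]),np.round(toworld(p,r["location"],20)[:2]))
    if c=="scene":cv2.imwrite("pics/s5c.png",cv2.resize(p["img"][100:280,180:360,::-1],None,fx=3,fy=3,interpolation=cv2.INTER_CUBIC))
```

```text
t 18.1 lip [525.4  15.7 125.8] tilt 32.2 F [ 0.  -0.7 -2.3]
t 18.1 pos [491.6  16.2 233.5] rot [180.  -32.2 179.2] F [ 0.  -0.7 -2.3] w 15.8 gf 50.0 q [  0.  28.  81.   1. 103. -89.]
shift cm [ 0.13 -0.08  7.59] turn [ 0.    -0.563  0.   ]
scene 0.45 [284. 225.] [570.   7.]
scene 0.21 [245. 178.] [400.  35.]
```

View pics/s5c.png

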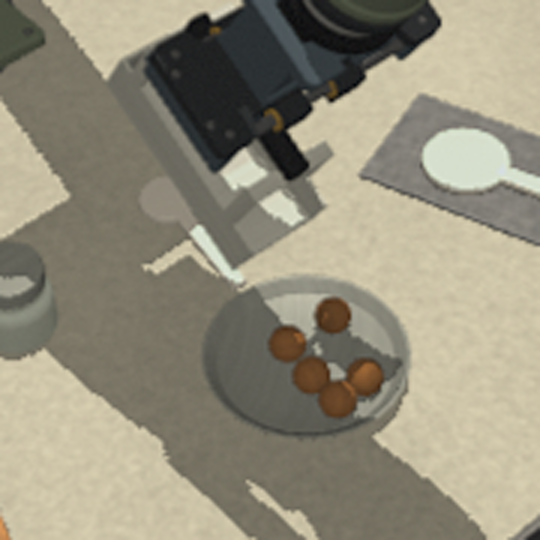

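Five beads sit in the dish, at crop (288,343), (333,315), (311,376), (338,400) and (366,377). I'll level the scoop and carry it back over the cork mat.

Request:
{"method": "step_arm", "body": {"plan": [0,0,0,0,-0.112,0,0,0,0,0,-0.112,0,0,0,0,0,-0.112,0,0,0,0,0,-0.112,0,0,0,0,0,-0.112,0]}}

```text
time_s: 18.72
ee_pos: [489.7, 16.2, 228.5]
ee_rot: [180.0, -0.4, 179.2]
force: [-0.4, 0.3, -2.7]
gripper_width: 15.9
gripper_force: 50.0
```

Request:
{"method": "step_arm", "body": {"plan": [-0.1,-1.5,0,0,0,0,-0.2,-2.5,0,0,0,0,-0.2,-3,0,0,0,0,-0.2,-3,0,0,0,0,-0.2,-3,0.3,0,0,0]}}

```text
time_s: 19.13
ee_pos: [496.4, -114.8, 225.4]
ee_rot: [180.0, -0.7, 179.2]
force: [0.5, -0.3, -3.8]
gripper_width: 15.4
gripper_force: 50.0
```

Request:
{"method": "step_arm", "body": {"plan": [-0.2,-3,1,0,0,0,-0.2,-3,1,0,0,0,-0.2,-3,1,0,0,0,-0.2,-3,1,0,0,0,-0.2,-3,1,0,0,0]}}

```text
time_s: 19.55
ee_pos: [503.5, -264.8, 174.0]
ee_rot: [179.9, -0.8, 179.2]
force: [-0.8, 0.5, -2.7]
gripper_width: 15.7
gripper_force: 50.0
```

Request:
{"method": "step_arm", "body": {"plan": [-0.1,-2,1,0,0,0,0,-1,1,0,0,0,0,0,0,0,0,0,0,0,0,0,0,0]}}

```text
time_s: 19.88
ee_pos: [504.3, -292.9, 154.6]
ee_rot: [179.8, -0.8, 179.2]
force: [0.7, -0.5, -2.1]
gripper_width: 15.6
gripper_force: 50.0
```

Run:
```python
from h import *
delta((507,-303,94.5),179)
p=viewer.grab_frame("top")
w=lambda u,v,z:np.round(toworld(p,(u,v),z)[:2])
for r in viewer.pinpoint("bead1_center",p): print(round(r["score"],2),np.round(r["location"]),w(*r["location"],20))
for r in viewer.pinpoint("dish",p)[:1]: print(round(r["score"],2),w(*r["location"],0))
for r in viewer.pinpoint("paddle_mid",p)[:1]: print(round(r["score"],2),w(*r["location"],8))
cv2.imwrite("pics/t6.png",cv2.resize(p["img"][130:310,80:450,::-1],None,fx=2,fy=2,interpolation=cv2.INTER_CUBIC))
```

```text
t 19.88 pos [ 504.3 -292.9  154.6] rot [179.8  -0.8 179.2] F [ 0.7 -0.5 -2.1] w 15.6 gf 50.0 q [ -31.   23.   94.   -0.   64. -120.]
shift cm [-0.37 -1.03  6.01] turn [ 0.003 -0.014  0.003]
0.43 [260. 206.] [568.   7.]
0.73 [545.  23.]
0.9 [540. 288.]
```

View pics/t6.png

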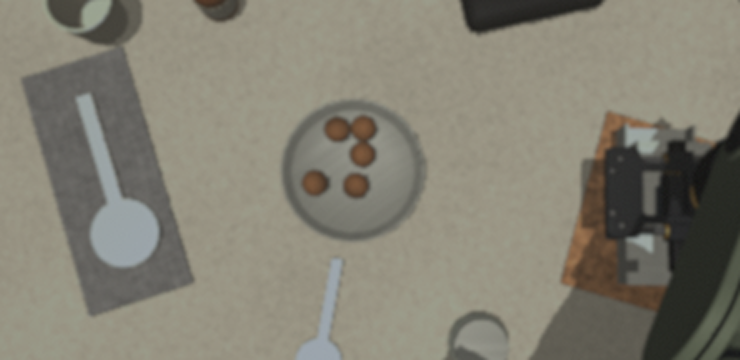

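The top view shows five beads within ~50 mm of the dish centre at crop (354,170), and the paddle centred on the grey mat. I'll lower the scoop, release and retreat.

Request:
{"method": "step_arm", "body": {"plan": [-0.3,-1,1,0,-0.014,0,0,0,1.5,0,0,0,0,0,1.5,0,0,0,0,0,1,0,0,0,0,0,0.5,0,0,0]}}

```text
time_s: 20.5
ee_pos: [508.0, -303.0, 100.3]
ee_rot: [179.9, 0.1, 179.3]
force: [-0.3, 0.4, -3.0]
gripper_width: 15.6
gripper_force: 50.0
```

Request:
{"method": "step_arm", "body": {"plan": [0,0,0.2,0,0,0,0,0,0.2,0,0,0,0,0,0,0,0,0,0,0,0,0,0,0]}}

```text
time_s: 20.83
ee_pos: [508.9, -304.2, 97.9]
ee_rot: [-180.0, 0.3, 179.2]
force: [0.5, -0.7, -3.1]
gripper_width: 15.9
gripper_force: 50.0
```

Request:
{"method": "step_arm", "body": {"plan": [0,0,0.2,0,0,0,0,0,0.1,0,0,0,0,0,0,0,0,0,0,0,0,0,0,0]}}

```text
time_s: 21.17
ee_pos: [508.6, -304.2, 94.4]
ee_rot: [-180.0, 0.3, 179.2]
force: [-0.2, 0.8, -2.4]
gripper_width: 15.5
gripper_force: 50.0
```

Request:
{"method": "step_arm", "body": {"plan": [0,0,0,0,0,0,0,0,0,0,0,0,0,0,0,0,0,0,0,0,0,0,0,0,0,0,0,0,0,0], "hand": 5}}

```text
time_s: 21.58
ee_pos: [508.5, -304.2, 94.4]
ee_rot: [-180.0, 0.2, 179.2]
force: [0.1, 0.4, 0.5]
gripper_width: 46.0
gripper_force: 0.0
```

Request:
{"method": "step_arm", "body": {"plan": [0,0,-1,0,0,0,0,0,-2,0,0,0,0,0,-3,0,0,0,0,0,-4,0,0,0,0,0,-4,0,0,0]}}

```text
time_s: 22.0
ee_pos: [507.3, -303.7, 235.9]
ee_rot: [180.0, 0.2, 179.2]
force: [1.7, -0.6, 0.5]
gripper_width: 50.2
gripper_force: 0.0
```

Request:
{"method": "step_arm", "body": {"plan": [2,0,-1,0,0,0,2,0,0,0,0,0,0,0,0,0,0,0]}}

```text
time_s: 22.25
ee_pos: [465.5, -303.5, 246.6]
ee_rot: [-179.9, 0.3, 179.2]
force: [-0.8, 0.4, -0.3]
gripper_width: 49.9
gripper_force: 0.0
```

Run:
```python
from h import *
p=viewer.grab_frame("scene");save(p,"end.png")
for n,z in(("scoop_grip",98),("scoop_lip",21)):
    for r in viewer.pinpoint(n,p)[:1]: print(n,round(r["score"],2),np.round(toworld(p,r["location"],z)[:2]))
```

```text
scoop_grip 0.63 [ 508. -311.]
scoop_lip 0.66 [ 588. -307.]
```

View pics/end.png

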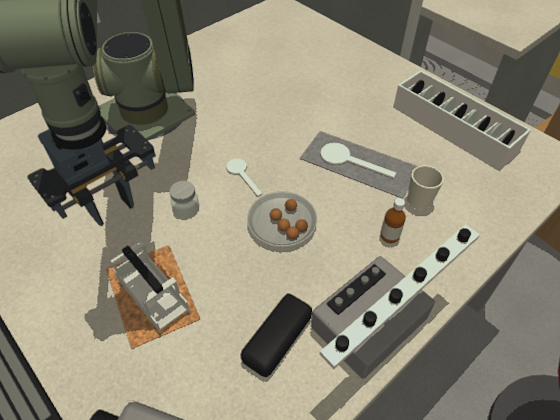

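The final view shows the scoop upright on the cork mat at (150,285), five beads in the dish at (285,220), the paddle on the grey mat at (358,160), and the bystanders where they were.

```bash
python3 -c "
from workcell import env
print(env.job_done())"
```

```text
the job is handed in; nothing more can be done
None
```

The job is handed in: the large paddle lies flat along the grey mat, all five beads are in the dish, and the empty scoop stands upright on its cork mat, with the dish and bystanders apparently unmoved in the final picture; no verdict was returned.

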